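# Load the rotary bench caddy and hold it at the pointer

## Task

Take the longer of the two steel punches out of the wooden stand and slide it, point down, all the way into the empty metal tube on the rotary caddy. Then turn the caddy until that tube stands in line with the small fixed metal pointer pin at the foot of the caddy, and finish with the gripper still gripping the black knob in the middle, holding the caddy still there. Leave the shorter punch in its hole and do not knock the tape measure or the sanding block about.

Things in the scene. Friction and masses are not known exactly. Their poses are not given: they have to be found in the camera images.
- punch_grip (a point): The longer steel punch: a round rod 155 mm long, 0.13 to 0.25 kg, upright and loose in either hole of the stand. From the foot up: taper 6 to 14 mm diameter over 14 mm, 14 mm shank up to 84 mm, darker grip of 20 mm diameter from 87 to 143 mm, bevelled top (165 mm above the bench in the stand). This point: on its axis, mid-grip, 115 mm above the foot; z points up along it.
- punch_foot (a point): Lower end of the longer punch, on its axis.
- short_grip (a point): The shorter steel punch, same shape but 115 mm long (top 125 mm above the bench), in the other hole of the stand, 80 mm from the longer one. This point is on its axis, 95 mm above its foot. To be left where it is.
- punch_stand: Fixed wooden block 70 x 150 mm (own x, y), 70 mm high, origin at the centre of its underside; two holes of 17 mm, 60 mm deep, at y = +40 and -40 mm.
- caddy_base: Fixed round foot of the rotary caddy, 100 mm radius; origin under its centre, on the bench and the turning axis. A tongue with a metal pointer pin sticks out to its own -x, roughly towards the robot. On it turns a plywood disc of 122 mm radius; a quarter turn apart, 85 mm from the axis, it carries the metal tube, two jars of screws (tops 122 and 113 mm above the bench) and a box of nails (90 mm).
- turntable (a joint): Angle of the turntable in rad, growing counter-clockwise seen from above; 0 and 6.283 mean that the tube is in line with the pointer. It starts between 1.9 and 4.4 and can turn either way to the pointer, with stops at -1.5 and 7.8. Light friction (about 0.08 N m); it stays where it is left.
- tube_mouth (a point): Centre of the open mouth of the upright metal tube on the turntable, 105 mm above the bench: inner diameter 17 mm, outer 25 mm, 73 mm deep inside. The fully inserted punch stands with its grip above the mouth and its top 187 mm above the bench.
- tube_floor (a point): Centre of the inner floor of that tube, 32 mm above the bench, where the foot of the punch has to come to rest.
- front_station (a point): Point fixed to the caddy's foot, 85 mm from the turning axis towards the pointer: the tube's axis has to come to stand over it.
- pointer_tip (a point): Tip of the fixed metal pointer, 136 mm from the turning axis, 56 mm above the bench; a round pin of 20 mm diameter with a conical top.
- knob_center (a point): Centre of the round black ribbed knob on top of the post in the middle of the caddy, on the turning axis: 40 mm diameter, 40 mm high, from 155 to 195 mm above the bench. It is fixed to the turntable; turning it turns the whole caddy.
- knob: The same knob; origin at the centre of its underside, 155 mm above the bench.
- long_punch: The longer punch; origin at its foot, on its axis.
- tape_center (a point): Centre of a tape measure (65 x 81 x 33 mm) lying on the bench, a bystander.
- sanding_center (a point): Centre of a wooden sanding block (45 x 110 x 35 mm) lying on the bench, a bystander.
Not all that is in view belongs to the job. Leave any purple or yellow look-alike of the long_punch alone.

How it is judged:
By the outcome, as a careful person would: the job done as asked, in the order asked, and still so for the second after the job is handed in, while the arm keeps its last pose, push and grip.
It also fails if it takes over 67 s, if anything falls off the work surface, if the arm or the gripper's body presses on something with over 40 N, if the wrist force passes 120 N, or if a joint passes its speed limit or range.

## Robot

A 7-joint arm with a two-finger parallel gripper is mounted at the origin on a cart in front of the work surface, level with it; the furniture and walls round the work are solid. World frame = base frame: x ahead of the robot, y to its left, z up, the work surface at z = 0. Lengths are in mm, angles in rad, forces in N, time in s.
With the tool pointing down it reaches from about 425 to 875 mm from the base axis. Payload 4.7 kg.
Tool frame: the origin (TCP) lies on the centre line of the jaws, within the pads' length; the fingertips stand 19 mm ahead of it and the grasp point (between the pads) is the TCP; z points along the fingers, y is the line along which they close (so a half turn about z gives the same grasp; the last joint's range is limited). The gripper opens to 87 mm and grips with 3 to 60 N. Pads are 19 mm wide; open, the fingers measure 117 mm over their backs; the gripper's body (75 mm by 190 mm) begins 51 mm behind the grasp point.
Start: joints at [-1.29, 0.321, -0.07, 1.45, 0.023, 1.371, -0.057], TCP at [171.396, 627.014, 241.587] pointing down, gripper open.
Joint ranges: [-2.86, 2.86], [-0.3, 2.09], [-1.38, 1.24], [0.06, 2.45], [-1.56, 4.7], [0.09, 2.05], [-2.69, 2.69]. Speed limits (rad/s): [2.57, 2.57, 3.14, 3.14, 3.14, 3.14, 3.14].

## Interface

Orientations are given as [roll, pitch, yaw] about the fixed x, y, z axes, in that order (R = Rz(yaw) Ry(pitch) Rx(roll)).
In Python, from bench import r gives the robot as it stands.
- The arm moves only by the tool drive_tool, never from a script. Its argument "commands" is a list of rows, each an object of numbers: "tx", "ty", "tz": the shift along the tool's x, y, z in mm; "wx", "wy", "wz": the turn, a rotation vector about the tool's x, y, z in degrees; "claw": the opening, from 0 (shut) to 1 (fully open). A call has 1 to 10 rows; each row shifts and turns the commanded pose from where the row before left it, along the tool's axes as they then stand; what a row does not reach is not made up. A row lasts 1/10 s, in which the tool goes at most 50 mm and 8.59 degrees, less where a joint would pass 70% of its speed; a pose out of reach is approached as far as the arm can. A call is refused whole if a number of a shift passes 50 or a number of a turn 8.59, either way. A call with a gripper value outside its range is refused whole. The fingers move at their own pace and stop on an object; "force" is the grip in N (left out, the last holds). Time passes only in rows, so rows that do not move let the fingers close. It gives the time, the measured TCP pose, the force, the opening and the grip force at its end, in the units of the state.
- r.get_obs(): the state, without advancing time (a new reading comes with each control period).
- r.camera(name): name is "scene" or "top"; returns (picture, depth): 420x560x3 uint8, blue, green, red; 420x560 float32, mm along the optical axis (not along the pixel's ray), 0 where there is no reading.
- r.camera_model(name): a dict with "fx", "fy", "cx", "cy" (pixels), "k1" (the pictures are not rectified: a ray, as slopes to the right and down, at radius r is drawn at 1 + k1 r^2 times it, then the intrinsics apply), "eye" and "rotation" of the camera in the world. Camera axes: x right, y up, looking along -z (the intrinsics and any distortion apply to the point x, -y, -z); pixel columns grow to the right and rows downward; lengths in mm; the calibration is good to about 2 mm. A picture is of the moment at which its call begins. camera_model takes no time and is no camera call.
- r.hand_in(): hands the job in; it is judged then, once.
The state is a dict: "t": time; "joint_pos": joint angles; "qd": joint speeds; "tau": joint torques, N m; "tool_pos": TCP position; "eef_rot": TCP orientation; "ft_force": force on the tool from outside, world axes, zero at the start; "moment": the same for the moment, N m; "width": finger opening in mm; "grip_force": force on a finger pad.
Only numpy, scipy, OpenCV 4.12 (cv2) and the standard library are available. Lean on these libraries where they do the work, as an engineer would, in place of code of your own. Each camera call takes 0.05 s, during which the arm holds its last target. There are 200 camera calls.

## Working session

There is one attempt and no reset: what is moved stays moved. The work goes in short steps, Python scripts to look and compute and a tool call to move; the robot and the scene stay as the last step left them, time stands still between calls to the robot, and variables do not carry over. Pictures are saved under pics/ and viewed, at most 10 in all, crops included, and the job is handed in when it is done.

Besides the shell and the picture viewer there is one more tool, called after "Call:" as name(argument=value, ...) on one line, values as JSON. drive_tool: Moves the arm, as the interface text tells. Its arguments: {"type":"object","properties":{"commands":{"type":"array","items":{"type":"object","properties":{"tx":{"type":"number"},"ty":{"type":"number"},"tz":{"type":"number"},"wx":{"type":"number"},"wy":{"type":"number"},"wz":{"type":"number"},"claw":{"type":"number"}}}},"force":{"type":"number"}},"required":["commands"]}

```bash
mkdir -p pics; cat > h.py <<'E'
import numpy as np, cv2
from bench import r
def grab(n,tag):
    im,d=r.camera(n); cv2.imwrite(f'pics/{tag}.png',im); np.save(f'pics/{tag}.npy',d); return im,d
def ray(n,u,v):
    m=r.camera_model(n); x=(u-m['cx'])/m['fx']; y=(v-m['cy'])/m['fy']
    a,b=x,y
    for _ in range(20):
        s=1+m['k1']*(a*a+b*b); a,b=x/s,y/s
    return np.array(m['eye'],float),np.array(m['rotation'],float).reshape(3,3)@np.array([a,-b,-1])
def onz(n,u,v,z):
    e,d=ray(n,u,v); return e+d*(z-e[2])/d[2]
def pt(n,u,v,d):
    e,w=ray(n,u,v); return e+w*d
def cloud(n,d):
    m=r.camera_model(n); v,u=np.mgrid[:420,:560]; x=(u-m['cx'])/m['fx']; y=(v-m['cy'])/m['fy']; a,b=x,y
    for _ in range(20):
        s=1+m['k1']*(a*a+b*b); a,b=x/s,y/s
    return np.array(m['eye'],float)+np.stack([a,-b,-np.ones_like(a)],-1)*d[...,None]@np.array(m['rotation'],float).reshape(3,3).T
E
python3 - <<'E'
from h import *
a,_=grab('scene','s0');b,_=grab('top','t0')
for n in('scene','top'):print(n,r.camera_model(n))
print(r.get_obs())
E
```

```text
scene {'fx': 468.33310833922786, 'fy': 468.33310833922786, 'cx': 279.70080765981356, 'cy': 201.30688330837305, 'k1': -0.02583443598383898, 'eye': array([-198.24592716, -547.4513928 ,  709.74612599]), 'rotation': array([ 0.96566623, -0.00827257, -1.03158849])}
top {'fx': 421.13717350699085, 'fy': 421.13717350699085, 'cx': 281.3197419716423, 'cy': 211.63258380315375, 'k1': -0.08154255348636384, 'eye': array([ 448.12158513, -118.47309033, 1058.43332675]), 'rotation': array([ 0.11297372,  0.00798628, -1.5709037 ])}
{'t': 0.1, 'joint_pos': array([-1.28991433,  0.32178717, -0.07011284,  1.45156031,  0.02260207,
        1.37076571, -0.0568959 ]), 'qd': array([ 0.00046435, -0.00210264,  0.00072292, -0.00362917,  0.00049768,
       -0.0025256 , -0.00270815]), 'tau': array([-2.61263622e-04, -4.92573845e+01, -4.05941913e-01, -3.13400388e+01,
       -6.42351480e-02,  3.95556504e-02,  1.05423298e-04]), 'tool_pos': array([171.26694393, 626.55834054, 240.54251591]), 'eef_rot': array([-3.13986166e+00,  8.43663689e-05,  2.87486994e+00]), 'ft_force': array([-0.01741724,  2.01645768, -0.24688344]), 'moment': array([ 0.03903714, -0.00951517, -0.01664336]), 'grip_force': 0.0, 'width': 87.00309140262222}
```

View pics/s0.png

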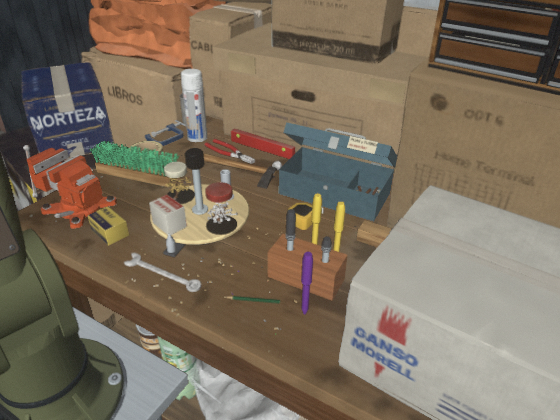

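View pics/t0.png

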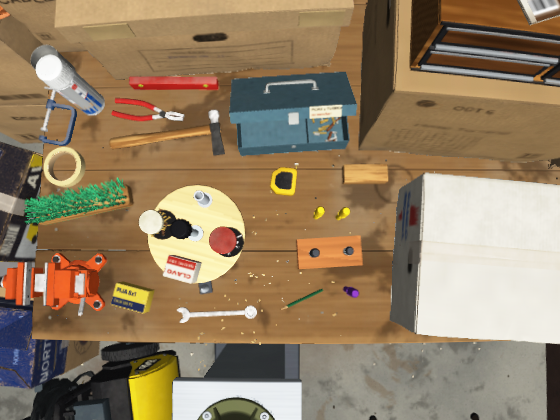

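```bash
sed -i "s/np.array(m\['rotation'\],float).reshape(3,3)/Rotation.from_euler('xyz',m['rotation']).as_matrix()/; s/^from bench/from scipy.spatial.transform import Rotation\nfrom bench/" h.py
python3 - <<'E'
from h import *
for n,t in(('top','t0'),('scene','s0')):
    im=cv2.imread(f'pics/{t}.png');P=cloud(n,np.load(f'pics/{t}.npy'))
    def q(name,lo,hi,box):
        u0,v0,u1,v1=box;s=P[v0:v1,u0:u1];k=(s[...,2]>lo)&(s[...,2]<hi);vv,uu=np.nonzero(k)
        if not len(uu):print(n,name,'none');return
        p=s[k];c,rad=cv2.minEnclosingCircle(p[:,:2].astype(np.float32).reshape(-1,1,2))
        print(n,name,len(p),'px',(uu.mean()+u0).round(1),(vv.mean()+v0).round(1),'med',np.median(p,0).round(1),'circ',np.round(c,1),round(rad,1))
    if n=='top':
        q('knobtop',185,205,(150,205,210,250))
        q('tubetop',98,112,(188,180,215,210))
        q('pointer',10,62,(190,278,222,300))
        q('gripR',150,175,(295,235,365,270)); q('gripL',110,140,(295,235,365,270))
        q('standtop',62,78,(290,228,370,275))
        q('yel1',60,250,(310,200,328,225)); q('yel2',60,250,(335,200,355,225))
        q('disc',40,60,(140,180,250,290))
        q('pur',10,250,(335,280,365,300))
        k=(P[...,2]>62)&(P[...,2]<78);k[:228]=0;k[275:]=0;k[:,:290]=0;k[:,370:]=0
        print(cv2.minAreaRect(P[k][:,:2].astype(np.float32)))
    else:
        q('knobtop',185,205,(180,140,210,175));q('L',80,200,(282,205,300,252));q('S',80,200,(318,230,334,264));q('pur',10,250,(298,248,316,314))
        q('tube',98,112,(215,165,235,190))
        q('pointer',20,65,(160,230,190,256))
crops=[cv2.resize(cv2.imread('pics/s0.png')[180:320,250:360],None,fx=3.6,fy=3.6),cv2.resize(cv2.imread('pics/t0.png')[170:310,140:260],None,fx=3.6,fy=3.6)]
c=np.hstack(crops);print(c.shape);cv2.imwrite('pics/c0.png',cv2.resize(c,(790,int(504*790/c.shape[1]))))
E
```

```text
top knobtop 314 px 178.9 228.2 med [512.2 100.6 193.6] circ [512.7 102.2] 21.9
top tubetop 55 px 198.4 195.2 med [594.8  81.1 103.7] circ [595.   80.5] 12.6
top pointer 156 px 203.2 283.5 med [392.9  77.9  30.3] circ [396.4  77.5] 28.7
top gripR 65 px 315.0 252.2 med [ 463.6 -182.7  162.4] circ [ 463.6 -183.4] 9.6
top gripL 67 px 345.3 250.5 med [ 466.6 -260.8  123. ] circ [ 466.6 -222.6] 49.0
top standtop 1764 px 329.3 251.8 med [ 465.2 -223.5   68.8] circ [ 466.7 -223.5] 81.4
top yel1 92 px 319.1 211.4 med [ 552.2 -193.9  146.3] circ [ 554.6 -195.5] 9.8
top yel2 100 px 343.6 212.2 med [ 550.6 -247.5  145.5] circ [ 553.1 -251.3] 9.8
top disc 135 px 192.0 247.1 med [458.   90.6  48.1] circ [474.9 131.5] 139.9
top pur 118 px 350.8 291.6 med [ 378.  -262.6  144.6] circ [ 376.1 -266.1] 10.0
((465.7415466308594, -223.68780517578125), (70.2054672241211, 150.9097900390625), 3.4818758964538574)
scene knobtop 175 px 193.4 153.5 med [504.9  96.7 194.2] circ [509.5 100.6] 21.3
scene L 313 px 290.2 226.5 med [ 456.  -186.3  132.3] circ [ 460.5 -184.4] 10.3
scene S 176 px 325.7 246.7 med [ 461.5 -264.8  110. ] circ [ 466.1 -263.3] 10.3
scene pur 890 px 306.4 273.7 med [ 374.1 -264.3   70.5] circ [ 427.5 -248.4] 66.7
scene tube 54 px 224.5 172.7 med [591.9  80.1 103.6] circ [594.5  80.3] 14.6
scene pointer 421 px 175.3 237.1 med [397.8  77.   30.9] circ [402.8  87.4] 40.6
(504, 828, 3)
```

View pics/c0.png

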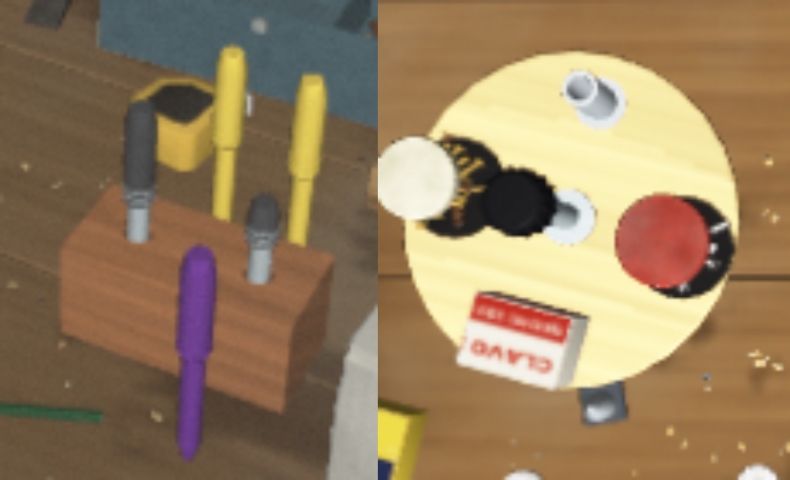

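The long punch is the grey one at scene (290,226): it stands in the stand with its top at 163 mm. The shorter grey one at (326,246) has its top near 125 mm. The purple one (306,274) and the yellow ones (317,218) and (339,226) stand outside the stand and are decoys. The tube mouth is at top-view (198,195), and the pointer is near (205,286).

```bash
cat >> h.py <<'E'
def todo(x,y,z,yaw=None):
    o=r.get_obs();R=Rotation.from_euler('xyz',o['eef_rot']);d=R.inv().apply(np.array([x,y,z])-o['tool_pos'])
    print('pos',o['tool_pos'].round(1),'rpy',o['eef_rot'].round(4),'tool shift',d.round(1))
    if yaw is not None: print('turn deg',np.degrees((R.inv()*Rotation.from_euler('xyz',[np.pi,0,yaw])).as_rotvec()).round(2))
E
python3 - <<'E'
from h import *
for n,t,b in(('top','t0',(190,276,222,300)),('scene','s0',(155,220,195,260))):
    P=cloud(n,np.load(f'pics/{t}.npy'));u0,v0,u1,v1=b;s=P[v0:v1,u0:u1].reshape(-1,3)
    for lo,hi in((36,46),(46,60)):
        k=s[(s[:,2]>lo)&(s[:,2]<hi)&(s[:,0]<395)]
        if len(k):print(n,lo,len(k),k.mean(0).round(1),k[:,:2].min(0).round(1),k[:,:2].max(0).round(1))
    im=cv2.imread(f'pics/{t}.png').astype(int)
P=cloud('top',np.load('pics/t0.npy'))
s=P[160:300,130:260].reshape(-1,3);print(np.histogram(s[:,2],bins=range(0,80,5)))
k=s[(s[:,2]>22)&(s[:,2]<37)&(abs(s[:,0]-512)<130)]
h=cv2.convexHull(k[:,:2].astype(np.float32));h=h[(h[:,0,0]>400)];A=np.c_[2*h[:,0],np.ones(len(h))];x=np.linalg.lstsq(A,(h[:,0]**2).sum(1),rcond=None)[0];print('disc',x[:2],np.sqrt(x[2]+x[0]**2+x[1]**2))
todo(520,250,300)
c=cv2.resize(cv2.imread('pics/t0.png')[265:305,180:230],None,fx=8,fy=8,interpolation=cv2.INTER_CUBIC)
d=cv2.resize(cv2.imread('pics/s0.png')[222:262,150:200],None,fx=8,fy=8,interpolation=cv2.INTER_CUBIC)
cv2.imwrite('pics/c1.png',np.hstack([c,d]))
E
```

```text
top 36 35 [379.   79.2  40.4] [369.4  71.2] [393.5  97.5]
top 46 11 [379.5  81.6  50.3] [375.   76.5] [394.2  96.7]
scene 36 43 [377.9  81.5  40.6] [367.5  68.9] [394.9 111. ]
scene 46 37 [384.2  89.   51. ] [372.   72.1] [394.9 117.3]
(array([3263,   93,   36,   23,  104, 3148, 1962,  104,  175,  126,   22,
         32,   36,   42,   49]), array([ 0,  5, 10, 15, 20, 25, 30, 35, 40, 45, 50, 55, 60, 65, 70, 75]))
disc [512.67477434 101.68970396] 121.53295766730217
pos [171.3 626.6 240.5] rpy [-3.1399e+00  1.0000e-04  2.8749e+00] tool shift [-435.7 -271.4  -59. ]
```

View pics/c1.png

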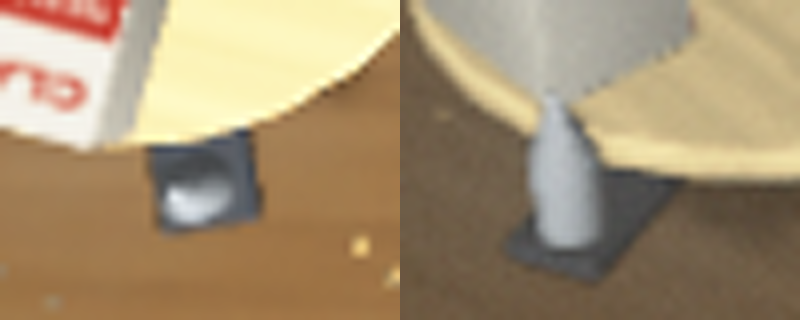

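Call:
drive_tool(commands=[{"tz": -30, "tx": -20, "ty": 20, "claw": 0.7}, {"tx": -40, "ty": 45, "tz": -30}, {"tx": -35, "ty": 35}, {"tx": -35, "ty": 35}, {"tx": -35, "ty": 35}, {"tx": -35, "ty": 35}, {"tx": -35, "ty": 35}, {"tx": -35, "ty": 35}, {"tx": -35, "ty": 35}])

```text
invalid input
```

The top view shows the pin's round section at (204.5,288), and the scene view shows its tip at (168.6,233.6). The move call was refused, and I had also guessed its y sign wrong, so I'm correcting it.

Call:
drive_tool(commands=[{"tx": -30, "ty": -15, "tz": -30, "claw": 0.7}, {"tx": -40, "ty": -25, "tz": -15, "claw": 0.7}, {"tx": -42, "ty": -26, "tz": -15, "claw": 0.7}, {"tx": -42, "ty": -26, "tz": 0, "claw": 0.7}, {"tx": -42, "ty": -26, "tz": 0, "claw": 0.7}, {"tx": -42, "ty": -26, "tz": 0, "claw": 0.7}, {"tx": -42, "ty": -26, "tz": 0, "claw": 0.7}, {"tx": -42, "ty": -26, "tz": 0, "claw": 0.7}, {"tx": -42, "ty": -26, "tz": 0, "claw": 0.7}, {"tx": -42, "ty": -26, "tz": 0, "claw": 0.7}], force=30)

```text
invalid input
```

```bash
python3 - <<'E'
from h import *
a,b=ray('scene',168.6,233.6);c,d=ray('top',204.5,287.5)
print(onz('scene',168.6,233.6,56),onz('top',204.5,287.5,50))
o=r.get_obs();print(o['t'],o['width'],o['joint_pos'].round(2))
todo(463.4,-183.7,300)
E
```

```text
[377.45691036  79.14725289  56.        ] [381.17318623  72.25245458  50.        ]
0.1 87.00309140262222 [-1.29  0.32 -0.07  1.45  0.02  1.37 -0.06]
pos [171.3 626.6 240.5] rpy [-3.1399e+00  1.0000e-04  2.8749e+00] tool shift [-495.4 -704.7  -58.2]
```

Call:
drive_tool(commands=[{"tx": -30, "ty": -15, "tz": -30, "wx": 0, "wy": 0, "wz": 0, "claw": 0.7}])

```text
t: 0.2
tool_pos: [190.3, 604.5, 266.0]
eef_rot: [-3.132, -0.004, 2.883]
ft_force: [-0.0, 0.2, 0.7]
width: 83.9
grip_force: 0.0
```

Call:
drive_tool(commands=[{"tx": -40, "ty": -25, "tz": -15, "wx": 0, "wy": 0, "wz": 0, "claw": 0.7}, {"tx": -40, "ty": -25, "tz": -15, "wx": 0, "wy": 0, "wz": 0, "claw": 0.7}, {"tx": -40, "ty": -25, "tz": 0, "wx": 0, "wy": 0, "wz": 0, "claw": 0.7}, {"tx": -40, "ty": -25, "tz": 0, "wx": 0, "wy": 0, "wz": 0, "claw": 0.7}, {"tx": -40, "ty": -25, "tz": 0, "wx": 0, "wy": 0, "wz": 0, "claw": 0.7}, {"tx": -40, "ty": -25, "tz": 0, "wx": 0, "wy": 0, "wz": 0, "claw": 0.7}, {"tx": -40, "ty": -25, "tz": 0, "wx": 0, "wy": 0, "wz": 0, "claw": 0.7}, {"tx": -40, "ty": -25, "tz": 0, "wx": 0, "wy": 0, "wz": 0, "claw": 0.7}, {"tx": -40, "ty": -25, "tz": 0, "wx": 0, "wy": 0, "wz": 0, "claw": 0.7}, {"tx": -40, "ty": -25, "tz": 0, "wx": 0, "wy": 0, "wz": 0, "claw": 0.7}], force=30)

```text
t: 1.2
tool_pos: [517.1, 256.4, 301.3]
eef_rot: [-3.142, -0.0, 2.875]
ft_force: [0.6, 0.2, -0.4]
width: 61.0
grip_force: 0.0
```

```bash
python3 - <<'E'
from h import *
o=r.get_obs();print(o['t'],o['width'],o['joint_pos'].round(2))
todo(463.4,-183.7,300,2.875)
E
```

```text
1.2 60.96315890103427 [-0.75  0.14  0.28  1.56 -0.04  1.45  0.83]
pos [517.1 256.4 301.3] rpy [-3.1415e+00 -3.0000e-04  2.8750e+00] tool shift [ -64.1 -438.7    1.3]
turn deg [-0.   -0.02 -0.  ]
```

Call:
drive_tool(commands=[{"tx": -7, "ty": -44, "tz": 0, "wx": 0, "wy": 0, "wz": 0, "claw": 0.7}, {"tx": -7, "ty": -44, "tz": 0, "wx": 0, "wy": 0, "wz": 0, "claw": 0.7}, {"tx": -7, "ty": -44, "tz": 0, "wx": 0, "wy": 0, "wz": 0, "claw": 0.7}, {"tx": -7, "ty": -44, "tz": 0, "wx": 0, "wy": 0, "wz": 0, "claw": 0.7}, {"tx": -7, "ty": -44, "tz": 0, "wx": 0, "wy": 0, "wz": 0, "claw": 0.7}, {"tx": -7, "ty": -44, "tz": 0, "wx": 0, "wy": 0, "wz": 0, "claw": 0.7}, {"tx": -7, "ty": -44, "tz": 0, "wx": 0, "wy": 0, "wz": 0, "claw": 0.7}, {"tx": -7, "ty": -44, "tz": 0, "wx": 0, "wy": 0, "wz": 0, "claw": 0.7}, {"tx": -6, "ty": -43, "tz": 0, "wx": 0, "wy": 0, "wz": 0, "claw": 0.7}, {"tx": -2, "ty": -44, "tz": 0, "wx": 0, "wy": 0, "wz": 0, "claw": 0.7}])

```text
t: 2.2
tool_pos: [461.8, -183.9, 301.3]
eef_rot: [3.141, 0.0, 2.875]
ft_force: [1.0, -0.2, 0.1]
width: 60.9
grip_force: 0.0
```

```bash
python3 - <<'E'
from h import *
o=r.get_obs();print(o['t'],o['width'],o['joint_pos'].round(2))
todo(463.4,-183.7,130,2.875)
E
```

```text
2.2 60.89912772848149 [-0.38 -0.06  0.68  1.75  0.04  1.44  1.6 ]
pos [ 461.8 -183.9  301.3] rpy [3.1413e+00 1.0000e-04 2.8750e+00] tool shift [ -1.5   0.6 171.3]
turn deg [0.02 0.   0.  ]
```

Call:
drive_tool(commands=[{"tx": -1.5, "ty": 0.5, "tz": 30, "wx": 0, "wy": 0, "wz": 0, "claw": 0.7}, {"tx": 0, "ty": 0, "tz": 40, "wx": 0, "wy": 0, "wz": 0, "claw": 0.7}, {"tx": 0, "ty": 0, "tz": 30, "wx": 0, "wy": 0, "wz": 0, "claw": 0.7}, {"tx": 0, "ty": 0, "tz": 25, "wx": 0, "wy": 0, "wz": 0, "claw": 0.7}, {"tx": 0, "ty": 0, "tz": 25, "wx": 0, "wy": 0, "wz": 0, "claw": 0.7}, {"tx": 0, "ty": 0, "tz": 21, "wx": 0, "wy": 0, "wz": 0, "claw": 0.7}, {"tx": 0, "ty": 0, "tz": 0, "wx": 0, "wy": 0, "wz": 0, "claw": 0.7}, {"tx": 0, "ty": 0, "tz": 0, "wx": 0, "wy": 0, "wz": 0, "claw": 0.4}, {"tx": 0, "ty": 0, "tz": 0, "wx": 0, "wy": 0, "wz": 0, "claw": 0.3}])

```text
t: 3.1
tool_pos: [464.7, -182.5, 131.8]
eef_rot: [3.141, 0.002, 2.875]
ft_force: [0.4, 0.4, -0.8]
width: 51.8
grip_force: 0.0
```

Call:
drive_tool(commands=[{"tx": 0, "ty": 0, "tz": 0, "wx": 0, "wy": 0, "wz": 0, "claw": 0}, {"tx": 0, "ty": 0, "tz": 0, "wx": 0, "wy": 0, "wz": 0, "claw": 0}, {"tx": 0, "ty": 0, "tz": 0, "wx": 0, "wy": 0, "wz": 0, "claw": 0}, {"tx": 0, "ty": 0, "tz": 0, "wx": 0, "wy": 0, "wz": 0, "claw": 0}, {"tx": 0, "ty": 0, "tz": 0, "wx": 0, "wy": 0, "wz": 0, "claw": 0}])

```text
t: 3.6
tool_pos: [464.1, -182.6, 130.8]
eef_rot: [-3.141, 0.001, 2.875]
ft_force: [0.6, -0.6, 0.5]
width: 18.9
grip_force: 29.9
```

Call:
drive_tool(commands=[{"tx": 0, "ty": 0, "tz": -8, "wx": 0, "wy": 0, "wz": 0, "claw": 0}, {"tx": 0, "ty": 0, "tz": -12, "wx": 0, "wy": 0, "wz": 0, "claw": 0}, {"tx": 0, "ty": 0, "tz": -20, "wx": 0, "wy": 0, "wz": 0, "claw": 0}, {"tx": 0, "ty": 0, "tz": -25, "wx": 0, "wy": 0, "wz": 0, "claw": 0}, {"tx": 0, "ty": 0, "tz": -25, "wx": 0, "wy": 0, "wz": 0, "claw": 0}, {"tx": 0, "ty": 0, "tz": -25, "wx": 0, "wy": 0, "wz": 0, "claw": 0}, {"tx": 0, "ty": 0, "tz": -25, "wx": 0, "wy": 0, "wz": 0, "claw": 0}, {"tx": 0, "ty": 0, "tz": -10, "wx": 0, "wy": 0, "wz": 0, "claw": 0}, {"tx": 0, "ty": 0, "tz": 0, "wx": 0, "wy": 0, "wz": 0, "claw": 0}])

```text
t: 4.5
tool_pos: [464.5, -182.3, 282.1]
eef_rot: [3.141, 0.003, 2.875]
ft_force: [0.6, -0.6, -2.1]
width: 19.1
grip_force: 29.9
```

```bash
python3 - <<'E'
from h import *
o=r.get_obs();print(o['t'],o['width'],o['joint_pos'].round(2),o['ft_force'])
todo(595,80.4,265,2.875)
im,d=grab('scene','s1')
m=r.camera_model('scene');p=Rotation.from_euler('xyz',m['rotation']).inv().apply(o['tool_pos']-[0,0,60]-m['eye']);u=int(m['cx']+m['fx']*p[0]/-p[2]);v=int(m['cy']-m['fy']*p[1]/-p[2]);print(u,v)
cv2.imwrite('pics/c2.png',cv2.resize(im[v-70:v+70,u-60:u+60],None,fx=4,fy=4))
E
```

```text
4.5 19.119615035019805 [-0.38 -0.05  0.68  1.78  0.03  1.4   1.6 ] [ 0.60093818 -0.6245835  -2.07825777]
pos [ 464.5 -182.3  282.1] rpy [3.1405e+00 2.6000e-03 2.8749e+00] tool shift [-56.6 287.8  17.6]
turn deg [ 0.06  0.15 -0.01]
291 186
```

View pics/c2.png

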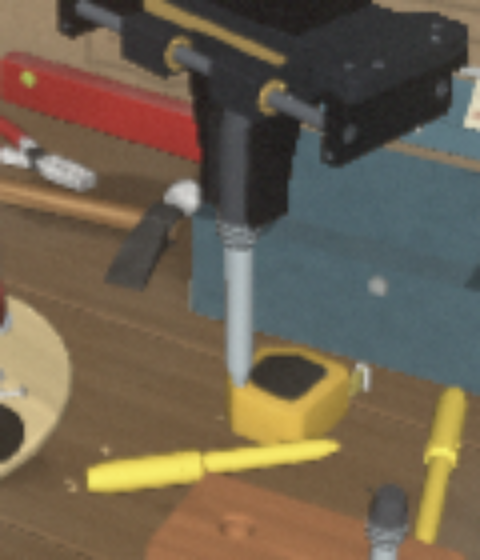

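The punch hangs straight from the jaws at crop (238,300). One yellow decoy now lies on the bench behind the stand, so I'll check the whole scene.

View pics/s1.png

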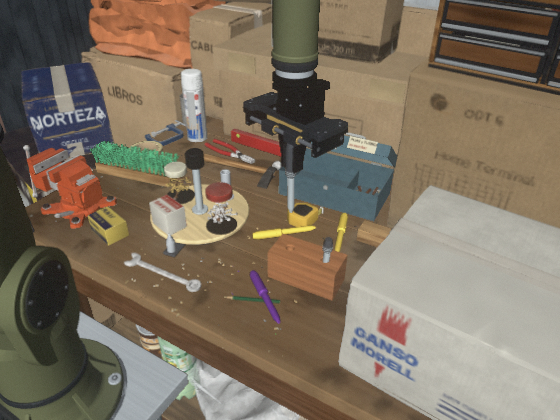

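All three loose decoys, including the purple one well away from the gripper, have toppled from standing on their points. The wrist force stayed near zero, so I didn't hit them. The short punch, tape measure and sanding block are in place. On to the tube.

Call:
drive_tool(commands=[{"tx": -4, "ty": 20, "tz": 0, "wx": 0, "wy": 0, "wz": 0, "claw": 0}, {"tx": -8, "ty": 40, "tz": 0, "wx": 0, "wy": 0, "wz": 0, "claw": 0}, {"tx": -8, "ty": 40, "tz": 0, "wx": 0, "wy": 0, "wz": 0, "claw": 0}, {"tx": -8, "ty": 40, "tz": 0, "wx": 0, "wy": 0, "wz": 0, "claw": 0}, {"tx": -8, "ty": 40, "tz": 0, "wx": 0, "wy": 0, "wz": 0, "claw": 0}, {"tx": -8, "ty": 40, "tz": 0, "wx": 0, "wy": 0, "wz": 0, "claw": 0}, {"tx": -7, "ty": 38, "tz": 5, "wx": 0, "wy": 0, "wz": 0, "claw": 0}, {"tx": -5.5, "ty": 30, "tz": 5, "wx": 0, "wy": 0, "wz": 0, "claw": 0}, {"tx": 0, "ty": 0, "tz": 7, "wx": 0, "wy": 0, "wz": 0, "claw": 0}, {"tx": 0, "ty": 0, "tz": 0, "wx": 0, "wy": 0, "wz": 0, "claw": 0}])

```text
t: 5.55
tool_pos: [592.8, 81.1, 260.2]
eef_rot: [-3.138, -0.005, 2.876]
ft_force: [0.8, -0.8, -1.8]
width: 19.1
grip_force: 29.9
```

Call:
drive_tool(commands=[{"tx": 0, "ty": 0, "tz": 10, "wx": 0, "wy": 0, "wz": 0, "claw": 0}, {"tx": 0, "ty": 0, "tz": 10, "wx": 0, "wy": 0, "wz": 0, "claw": 0}, {"tx": 0, "ty": 0, "tz": 4, "wx": 0, "wy": 0, "wz": 0, "claw": 0}, {"tx": 0, "ty": 0, "tz": 0, "wx": 0, "wy": 0, "wz": 0, "claw": 0}, {"tx": 0, "ty": 0, "tz": 0, "wx": 0, "wy": 0, "wz": 0, "claw": 0}])

```text
t: 6.05
tool_pos: [594.3, 80.4, 239.8]
eef_rot: [3.141, 0.0, 2.874]
ft_force: [0.2, 0.1, -1.4]
width: 19.5
grip_force: 29.9
```

```bash
python3 - <<'E'
from h import *
o=r.get_obs();print(o['t'],o['width'],o['ft_force'])
todo(595,80.4,236,2.875)
im,d=grab('scene','s2')
P=cloud('scene',d);s=P[130:200,200:260];x=s.reshape(-1,3)
for lo,hi in((130,145),(145,160),(160,178),(90,108)):
    k=x[(x[:,2]>lo)&(x[:,2]<hi)&(np.hypot(x[:,0]-595,x[:,1]-80)<25)]
    if len(k):c,rd=cv2.minEnclosingCircle(k[:,:2].astype(np.float32).reshape(-1,1,2));print(lo,len(k),np.median(k,0).round(1),np.round(c,1),round(rd,1))
cv2.imwrite('pics/c3.png',cv2.resize(im[110:200,180:280],None,fx=6,fy=6,interpolation=cv2.INTER_CUBIC))
E
```

```text
6.05 19.456256452178742 [ 0.17486802  0.06635247 -1.35213988]
pos [594.3  80.4 239.8] rpy [3.1413e+00 3.0000e-04 2.8743e+00] tool shift [-0.6  0.2  3.8]
turn deg [ 0.02  0.01 -0.04]
130 30 [588.1  78.4 138.1] [589.9  79.4] 6.9
145 30 [587.4  78.5 154.1] [589.1  80.5] 7.3
160 37 [586.3  77.9 169.7] [590.1  80.5] 7.3
90 92 [588.1  78.2 100.6] [591.5  81.1] 14.3
```

View pics/c3.png

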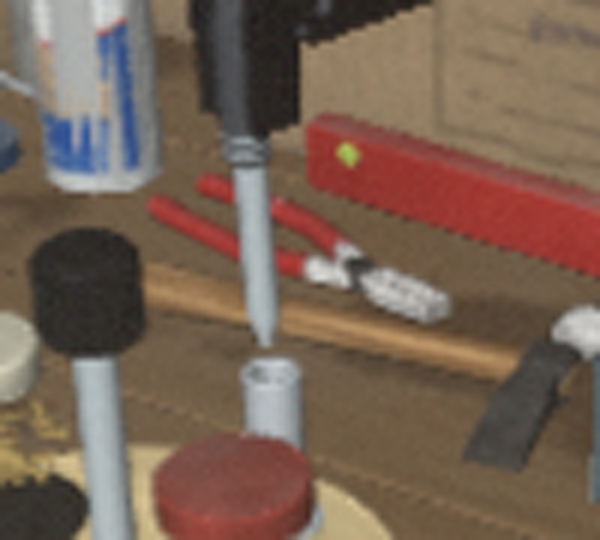

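```bash
cat >> h.py <<'E'
def axisfit(tag,zlo,zhi,xy,rad,r0):
    # axis of upright cylinder of radius r0 seen by scene cam: fitted centre line
    d=np.load(f'pics/{tag}.npy');P=cloud('scene',d);m=(P[...,2]>zlo)&(P[...,2]<zhi)&(np.hypot(P[...,0]-xy[0],P[...,1]-xy[1])<rad)
    e=np.array(r.camera_model('scene')['eye']);rows=[];Q=[]
    for v in np.nonzero(m.sum(1)>=3)[0]:
        u=np.nonzero(m[v])[0];uc=(u.min()+u.max())/2;ui=u[np.argsort(abs(u-uc))[:3]]
        p=P[v,ui].mean(0);_,w=ray('scene',uc,v);h=w[:2]/np.hypot(*w[:2])
        dist=np.hypot(*(p-e)[:2])+r0; rows.append((uc,v));zz=p[2];q=np.r_[e[:2]+h*dist,zz];Q.append(q)
    Q=np.array(Q);fx=np.polyfit(Q[:,2],Q[:,0],1);fy=np.polyfit(Q[:,2],Q[:,1],1)
    rr=np.array(rows);k=np.polyfit(rr[:,1],rr[:,0],1);v0,v1=rr[0,1],rr[-1,1]
    n=np.cross(ray('scene',np.polyval(k,v0),v0)[1],ray('scene',np.polyval(k,v1),v1)[1]);n/=np.linalg.norm(n)
    return fx,fy,n,len(Q)
E
python3 - <<'E'
from h import *
R=Rotation.from_euler('xyz',r.get_obs()['eef_rot']).as_matrix();tx=R[:,0]
for nm,a in(('punch',('s2',136,195,(592,80),22,6.5)),('tube',('s2',75,101,(595,80),22,12)),('tube0',('s0',75,101,(595,80),22,12)),('post',('s2',90,150,(512,101),22,6))):
    fx,fy,n,N=axisfit(*a)
    print(nm,N,'slopes',fx[0].round(3),fy[0].round(3),'at105',np.polyval(fx,105).round(1),np.polyval(fy,105).round(1),'at119',np.polyval(fx,119).round(1),np.polyval(fy,119).round(1),'tilt along toolx per z',(-n[2]/(n@tx)).round(4))
E
```

```text
punch 22 slopes -0.026 0.004 at105 593.6 82.2 at119 593.2 82.3 tilt along toolx per z 0.0235
tube 11 slopes 0.186 0.453 at105 600.5 89.5 at119 603.1 95.9 tilt along toolx per z 0.1665
tube0 11 slopes 0.185 0.516 at105 600.7 91.0 at119 603.3 98.3 tilt along toolx per z 0.2156
post 22 slopes 0.041 0.021 at105 509.1 100.5 at119 509.7 100.8 tilt along toolx per z -0.015
```

The tip is about 1.5 mm left of the mouth centre, and the punch leans about 1.7° in the pads. I'll correct both and lower it gently.

Call:
drive_tool(commands=[{"tx": -4.7, "ty": 1.6, "tz": 0, "wx": 0, "wy": 1.7, "wz": 0, "claw": 0}, {"tx": 0, "ty": 0, "tz": 0, "wx": 0, "wy": 0, "wz": 0, "claw": 0}, {"tx": -0.2, "ty": 0, "tz": 6, "wx": 0, "wy": 0, "wz": 0, "claw": 0}, {"tx": -0.2, "ty": 0, "tz": 6, "wx": 0, "wy": 0, "wz": 0, "claw": 0}, {"tx": -0.2, "ty": 0, "tz": 6, "wx": 0, "wy": 0, "wz": 0, "claw": 0}, {"tx": -0.2, "ty": 0, "tz": 6, "wx": 0, "wy": 0, "wz": 0, "claw": 0}, {"tx": 0, "ty": 0, "tz": 0, "wx": 0, "wy": 0, "wz": 0, "claw": 0}, {"tx": 0, "ty": 0, "tz": 0, "wx": 0, "wy": 0, "wz": 0, "claw": 0}])

```text
t: 6.9
tool_pos: [599.2, 81.0, 215.4]
eef_rot: [-3.141, -0.03, 2.875]
ft_force: [-0.7, 0.2, -1.7]
width: 19.3
grip_force: 29.9
```

```bash
python3 - <<'E'
from h import *
im,d=grab('scene','s3');o=r.get_obs();print(o['ft_force'],o['moment'],o['width'])
R=Rotation.from_euler('xyz',o['eef_rot']).as_matrix()
fx,fy,n,N=axisfit('s3',112,170,(592,80),22,6.5)
print(N,fx[0],fy[0],np.polyval(fx,105),np.polyval(fy,105),-n[2]/(n@R[:,0]))
cv2.imwrite('pics/c4.png',cv2.resize(im[110:200,180:280],None,fx=6,fy=6,interpolation=cv2.INTER_CUBIC))
E
```

```text
[-0.19895059 -0.46177873 -1.6684861 ] [ 0.0300925  -0.07027723 -0.01269652] 18.867666900804217
22 0.018083490828485902 0.015421507548820983 594.309882342391 83.2886697779796 0.0007671800547934851
```

View pics/c4.png

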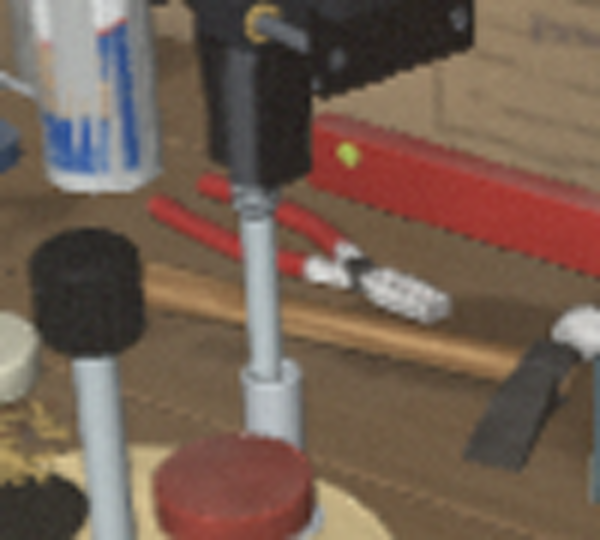

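The foot is in the mouth, but the shank sits about 1.1 px (2.3 mm) left of the tube centre because I had the y sign wrong. I'll correct that and continue down.

Call:
drive_tool(commands=[{"tx": -1.5, "ty": -2, "tz": 0, "wx": 0, "wy": 0, "wz": 0, "claw": 0}, {"tx": 0, "ty": 0, "tz": 0, "wx": 0, "wy": 0, "wz": 0, "claw": 0}, {"tx": -0.15, "ty": 0, "tz": 5, "wx": 0, "wy": 0, "wz": 0, "claw": 0}, {"tx": -0.15, "ty": 0, "tz": 5, "wx": 0, "wy": 0, "wz": 0, "claw": 0}, {"tx": -0.15, "ty": 0, "tz": 5, "wx": 0, "wy": 0, "wz": 0, "claw": 0}, {"tx": 0, "ty": 0, "tz": 0, "wx": 0, "wy": 0, "wz": 0, "claw": 0}])

```text
t: 7.55
tool_pos: [599.8, 78.6, 199.2]
eef_rot: [-3.141, -0.031, 2.875]
ft_force: [0.3, 0.6, -3.0]
width: 19.5
grip_force: 29.9
```

Call:
drive_tool(commands=[{"tx": -0.2, "ty": 0, "tz": 7, "wx": 0, "wy": 0, "wz": 0, "claw": 0}, {"tx": -0.2, "ty": 0, "tz": 7, "wx": 0, "wy": 0, "wz": 0, "claw": 0}, {"tx": -0.2, "ty": 0, "tz": 7, "wx": 0, "wy": 0, "wz": 0, "claw": 0}, {"tx": 0, "ty": 0, "tz": 0, "wx": 0, "wy": 0, "wz": 0, "claw": 0}])

```text
t: 7.95
tool_pos: [599.8, 78.5, 178.0]
eef_rot: [-3.141, -0.031, 2.875]
ft_force: [-0.4, 0.2, -1.8]
width: 19.6
grip_force: 29.9
```

Call:
drive_tool(commands=[{"tx": -0.2, "ty": 0, "tz": 7, "wx": 0, "wy": 0, "wz": 0, "claw": 0}, {"tx": -0.2, "ty": 0, "tz": 7, "wx": 0, "wy": 0, "wz": 0, "claw": 0}, {"tx": -0.15, "ty": 0, "tz": 5, "wx": 0, "wy": 0, "wz": 0, "claw": 0}, {"tx": -0.1, "ty": 0, "tz": 3, "wx": 0, "wy": 0, "wz": 0, "claw": 0}, {"tx": 0, "ty": 0, "tz": 2, "wx": 0, "wy": 0, "wz": 0, "claw": 0}, {"tx": 0, "ty": 0, "tz": 0, "wx": 0, "wy": 0, "wz": 0, "claw": 0}])

```text
t: 8.55
tool_pos: [600.1, 78.7, 155.1]
eef_rot: [-3.141, -0.03, 2.875]
ft_force: [-1.9, -1.0, -2.3]
width: 19.0
grip_force: 29.9
```

Call:
drive_tool(commands=[{"tx": 0, "ty": 0, "tz": 1, "wx": 0, "wy": 0, "wz": 0, "claw": 0}, {"tx": 0, "ty": 0, "tz": 1, "wx": 0, "wy": 0, "wz": 0, "claw": 0}, {"tx": 0, "ty": 0, "tz": 1, "wx": 0, "wy": 0, "wz": 0, "claw": 0}, {"tx": 0, "ty": 0, "tz": 0, "wx": 0, "wy": 0, "wz": 0, "claw": 0}])

```text
t: 8.95
tool_pos: [600.2, 78.8, 152.8]
eef_rot: [3.141, -0.029, 2.875]
ft_force: [-2.1, 0.3, 0.3]
width: 19.4
grip_force: 29.9
```

Call:
drive_tool(commands=[{"tx": 0, "ty": 0, "tz": 1, "wx": 0, "wy": 0, "wz": 0, "claw": 0}, {"tx": 0, "ty": 0, "tz": 1, "wx": 0, "wy": 0, "wz": 0, "claw": 0}, {"tx": 0, "ty": 0, "tz": 0, "wx": 0, "wy": 0, "wz": 0, "claw": 0}])

```text
t: 9.25
tool_pos: [600.4, 78.9, 152.5]
eef_rot: [3.14, -0.029, 2.875]
ft_force: [-5.4, 0.4, 8.3]
width: 19.4
grip_force: 29.9
```

The punch is seated: upward force appeared exactly at the expected height. Release and rise.

Call:
drive_tool(commands=[{"tx": 0, "ty": 0, "tz": -1, "wx": 0, "wy": 0, "wz": 0, "claw": 0.4}, {"tx": 0, "ty": 0, "tz": 0, "wx": 0, "wy": 0, "wz": 0, "claw": 0.7}, {"tx": 0, "ty": 0, "tz": 0, "wx": 0, "wy": 0, "wz": 0, "claw": 0.7}, {"tx": 0, "ty": 0, "tz": 0, "wx": 0, "wy": 0, "wz": 0, "claw": 0.7}, {"tx": 0.5, "ty": 0, "tz": -20, "wx": 0, "wy": 0, "wz": 0, "claw": 0.7}, {"tx": 1, "ty": 0, "tz": -30, "wx": 0, "wy": 0, "wz": 0, "claw": 0.7}, {"tx": 1, "ty": 0, "tz": -40, "wx": 0, "wy": 0, "wz": 0, "claw": 0.7}, {"tx": 1, "ty": 0, "tz": -40, "wx": 0, "wy": -1.7, "wz": 0, "claw": 0.7}, {"tx": 0, "ty": 0, "tz": 0, "wx": 0, "wy": 0, "wz": 0, "claw": 0.7}])

```text
t: 10.15
tool_pos: [603.3, 78.7, 288.1]
eef_rot: [3.136, 0.01, 2.875]
ft_force: [1.0, -0.0, 1.1]
width: 60.5
grip_force: 0.0
```

```bash
python3 - <<'E'
from h import *
o=r.get_obs();print(o['t'],o['width'],o['joint_pos'].round(2),o['ft_force'])
im,d=grab('scene','s4');P=cloud('scene',d).reshape(-1,3)
k=P[(P[:,2]>110)&(P[:,2]<200)&(np.hypot(P[:,0]-594,P[:,1]-80)<20)];print('punch',len(k),k[:,2].max(),np.sort(k[:,2])[-5:],np.median(k[k[:,2]>180],0))
todo(512.5,101.7,285,2.875)
E
```

```text
10.15 60.54077779991292 [-0.59  0.22  0.49  1.52 -0.1   1.42  1.21] [ 0.97734412 -0.01146735  1.09546025]
punch 224 188.71353451080313 [187.41826826 187.44042411 188.04058634 188.56160899 188.71353451] [586.95219673  79.17117183 185.72330901]
pos [602.   78.7 284.9] rpy [3.1381 0.0058 2.8749] tool shift [92.4 -1.4 -0.6]
turn deg [ 0.2   0.33 -0.  ]
```

Call:
drive_tool(commands=[{"tx": 30, "ty": 0, "tz": 0, "wx": 0, "wy": 0, "wz": 0, "claw": 0.75}, {"tx": 40, "ty": 0, "tz": 0, "wx": 0, "wy": 0, "wz": 0, "claw": 0.75}, {"tx": 21, "ty": 0, "tz": 0, "wx": 0, "wy": 0, "wz": 0, "claw": 0.75}, {"tx": 0, "ty": 0, "tz": 0, "wx": 0, "wy": 0, "wz": 0, "claw": 0.75}, {"tx": 0, "ty": 0, "tz": 0, "wx": 0, "wy": 0, "wz": 0, "claw": 0.75}])

```text
t: 10.7
tool_pos: [512.5, 102.6, 280.8]
eef_rot: [-3.141, -0.0, 2.875]
ft_force: [-0.2, 0.4, 0.7]
width: 65.4
grip_force: 0.0
```

```bash
python3 - <<'E'
from h import *
todo(512.5,101.7,178,2.875)
E
```

```text
pos [512.5 102.6 280.8] rpy [-3.1413e+00 -4.0000e-04  2.8754e+00] tool shift [ -0.3  -0.8 102.8]
turn deg [-0.02 -0.02  0.02]
```

Call:
drive_tool(commands=[{"tx": 0, "ty": -1, "tz": 25, "wx": 0, "wy": 0, "wz": 0, "claw": 0.75}, {"tx": 0, "ty": 0, "tz": 30, "wx": 0, "wy": 0, "wz": 0, "claw": 0.75}, {"tx": 0, "ty": 0, "tz": 20, "wx": 0, "wy": 0, "wz": 0, "claw": 0.75}, {"tx": 0, "ty": 0, "tz": 15, "wx": 0, "wy": 0, "wz": 0, "claw": 0.75}, {"tx": 0, "ty": 0, "tz": 13, "wx": 0, "wy": 0, "wz": 0, "claw": 0.75}, {"tx": 0, "ty": 0, "tz": 0, "wx": 0, "wy": 0, "wz": 0, "claw": 0.75}, {"tx": 0, "ty": 0, "tz": 0, "wx": 0, "wy": 0, "wz": 0, "claw": 0.5}, {"tx": 0, "ty": 0, "tz": 0, "wx": 0, "wy": 0, "wz": 0, "claw": 0.3}, {"tx": 0, "ty": 0, "tz": 0, "wx": 0, "wy": 0, "wz": 0, "claw": 0.3}, {"tx": 0, "ty": 0, "tz": 0, "wx": 0, "wy": 0, "wz": 0, "claw": 0.3}], force=40)

```text
t: 11.7
tool_pos: [512.7, 101.3, 179.2]
eef_rot: [-3.142, 0.001, 2.875]
ft_force: [-1.3, -8.6, 3.1]
width: 41.1
grip_force: 5.2
```

Call:
drive_tool(commands=[{"tx": 0, "ty": 0, "tz": 0, "wx": 0, "wy": 0, "wz": 0, "claw": 0.3}, {"tx": 0, "ty": 0, "tz": 0, "wx": 0, "wy": 0, "wz": 0, "claw": 0.3}, {"tx": 0, "ty": 0, "tz": 0, "wx": 0, "wy": 0, "wz": 2, "claw": 0.3}, {"tx": 0, "ty": 0, "tz": 0, "wx": 0, "wy": 0, "wz": 4, "claw": 0.3}, {"tx": 0, "ty": 0, "tz": 0, "wx": 0, "wy": 0, "wz": 4, "claw": 0.3}, {"tx": 0, "ty": 0, "tz": 0, "wx": 0, "wy": 0, "wz": 4, "claw": 0.3}, {"tx": 0, "ty": 0, "tz": 0, "wx": 0, "wy": 0, "wz": 4, "claw": 0.3}])

```text
t: 12.4
tool_pos: [512.6, 100.6, 179.2]
eef_rot: [-3.141, 0.001, 2.557]
ft_force: [-1.7, -4.5, 4.9]
width: 39.0
grip_force: 40.0
```

```bash
python3 - <<'E'
from h import *
o=r.get_obs();print(o['t'],o['joint_pos'].round(2),o['ft_force'].round(1),o['moment'].round(2))
todo(512.5,101.7,178,2.875)
E
```

```text
12.4 [-0.69  0.09  0.47  1.86 -0.04  1.2   0.78] [-1.7 -4.5  4.9] [-1.    0.5   0.13]
pos [512.6 100.6 179.2] rpy [-3.1410e+00  8.0000e-04  2.5574e+00] tool shift [0.6 0.9 1.2]
turn deg [ -0.04   0.04 -18.2 ]
```

Call:
drive_tool(commands=[{"tx": 0, "ty": 0, "tz": 0, "wx": 0, "wy": 0, "wz": 6, "claw": 0.3}, {"tx": 0, "ty": 0, "tz": 0, "wx": 0, "wy": 0, "wz": 6, "claw": 0.3}, {"tx": 0, "ty": 0, "tz": 0, "wx": 0, "wy": 0, "wz": 6, "claw": 0.3}, {"tx": 0, "ty": 0, "tz": 0, "wx": 0, "wy": 0, "wz": 6, "claw": 0.3}, {"tx": 0, "ty": 0, "tz": 0, "wx": 0, "wy": 0, "wz": 6, "claw": 0.3}, {"tx": 0, "ty": 0, "tz": 0, "wx": 0, "wy": 0, "wz": 6, "claw": 0.3}, {"tx": 0, "ty": 0, "tz": 0, "wx": 0, "wy": 0, "wz": 6, "claw": 0.3}, {"tx": 0, "ty": 0, "tz": 0, "wx": 0, "wy": 0, "wz": 6, "claw": 0.3}, {"tx": 0, "ty": 0, "tz": 0, "wx": 0, "wy": 0, "wz": 6, "claw": 0.3}, {"tx": 0, "ty": 0, "tz": 0, "wx": 0, "wy": 0, "wz": 6, "claw": 0.3}])

```text
t: 13.4
tool_pos: [512.4, 100.5, 179.2]
eef_rot: [-3.141, 0.001, 1.509]
ft_force: [-2.2, -3.9, 5.9]
width: 38.8
grip_force: 40.0
```

Call:
drive_tool(commands=[{"tx": 0, "ty": 0, "tz": 0, "wx": 0, "wy": 0, "wz": 6, "claw": 0.3}, {"tx": 0, "ty": 0, "tz": 0, "wx": 0, "wy": 0, "wz": 6, "claw": 0.3}, {"tx": 0, "ty": 0, "tz": 0, "wx": 0, "wy": 0, "wz": 6, "claw": 0.3}, {"tx": 0, "ty": 0, "tz": 0, "wx": 0, "wy": 0, "wz": 6, "claw": 0.3}, {"tx": 0, "ty": 0, "tz": 0, "wx": 0, "wy": 0, "wz": 6, "claw": 0.3}, {"tx": 0, "ty": 0, "tz": 0, "wx": 0, "wy": 0, "wz": 6, "claw": 0.3}, {"tx": 0, "ty": 0, "tz": 0, "wx": 0, "wy": 0, "wz": 6, "claw": 0.3}, {"tx": 0, "ty": 0, "tz": 0, "wx": 0, "wy": 0, "wz": 6, "claw": 0.3}, {"tx": 0, "ty": 0, "tz": 0, "wx": 0, "wy": 0, "wz": 6, "claw": 0.3}, {"tx": 0, "ty": 0, "tz": 0, "wx": 0, "wy": 0, "wz": 6, "claw": 0.3}])

```text
t: 14.4
tool_pos: [512.2, 100.6, 179.2]
eef_rot: [3.141, 0.001, 0.461]
ft_force: [-3.1, -4.6, 6.6]
width: 38.7
grip_force: 40.0
```

```bash
python3 - <<'E'
from h import *
o=r.get_obs();print(o['t'],o['joint_pos'].round(2),o['ft_force'].round(1),o['moment'].round(2))
todo(512.5,101.7,178,2.875-np.radians(155.3))
E
```

```text
14.4 [-0.79  0.09  0.58  1.87 -0.05  1.2  -1.3 ] [-3.1 -4.6  6.6] [-0.78  0.91  0.14]
pos [512.2 100.6 179.2] rpy [3.1414e+00 8.0000e-04 4.6120e-01] tool shift [ 0.8 -0.9  1.2]
turn deg [ 0.02  0.04 17.  ]
```

Call:
drive_tool(commands=[{"tx": 0, "ty": 0, "tz": 0, "wx": 0, "wy": 0, "wz": 6, "claw": 0.3}, {"tx": 0, "ty": 0, "tz": 0, "wx": 0, "wy": 0, "wz": 5, "claw": 0.3}, {"tx": 0, "ty": 0, "tz": 0, "wx": 0, "wy": 0, "wz": 3, "claw": 0.3}, {"tx": 0, "ty": 0, "tz": 0, "wx": 0, "wy": 0, "wz": 1, "claw": 0.3}, {"tx": 0, "ty": 0, "tz": 0, "wx": 0, "wy": 0, "wz": 0, "claw": 0.3}, {"tx": 0, "ty": 0, "tz": 0, "wx": 0, "wy": 0, "wz": 0, "claw": 0.3}])

```text
t: 15.0
tool_pos: [512.2, 100.6, 179.2]
eef_rot: [3.141, 0.001, 0.203]
ft_force: [-3.0, -4.4, 6.3]
width: 39.3
grip_force: 40.0
```

```bash
python3 - <<'E'
from h import *
a,d=grab('scene','s5');b,dt=grab('top','t5')
for n,D in(('scene',d),('top',dt)):
    P=cloud(n,D).reshape(-1,3)
    k=P[(P[:,2]>182)&(P[:,2]<196)&(np.hypot(P[:,0]-428,P[:,1]-88)<30)]
    if len(k):c,rd=cv2.minEnclosingCircle(k[:,:2].astype(np.float32).reshape(-1,1,2));print(n,len(k),np.median(k,0).round(1),np.round(c,1),rd)
print(r.get_obs()['eef_rot'])
c=cv2.resize(b[215:315,150:250],None,fx=4,fy=4,interpolation=cv2.INTER_CUBIC)
e=cv2.resize(a[170:270,140:240],None,fx=4,fy=4,interpolation=cv2.INTER_CUBIC)
cv2.imwrite('pics/c5.png',np.hstack([c,e]))
E
```

```text
scene 37 [428.4  85.2 186.7] [430.6  84.7] 8.631946563720703
top 43 [432.   85.9 185.5] [431.9  86.4] 7.5635294914245605
[3.14149768e+00 7.87571051e-04 2.03134957e-01]
```

View pics/c5.png

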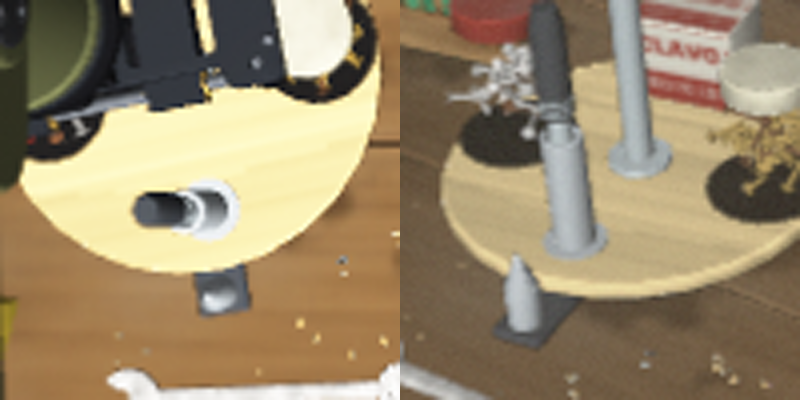

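```bash
python3 - <<'E'
from h import *
A=np.array([512.5,101.7])
f=lambda n,u,v,z:onz(n,u,v,z)[:2]
def top(x,y):return 150+(x+.5)/4-.5,215+(y+.5)/4-.5
def sc(x,y):return 140+(x-400+.5)/4-.5,170+(y+.5)/4-.5
def rep(nm,p):d=A-p;print(nm,p.round(1),'r',np.hypot(*d).round(1),'ang',np.degrees(np.arctan2(d[1],d[0])).round(2))
P=cloud('top',np.load('pics/t5.npy'));u,v=map(lambda q:int(round(q)),top(150,250));
print('discz',np.median(P[275:280,185:195,2]),'tongue z',[P[int(round(top(*q)[1])),int(round(top(*q)[0])),2].round(1) for q in((238,275),(240,300),(203,285),(217,295))])
for z in(8,14):
    C=[f('top',*top(*q),z) for q in((193,272),(243,265),(250,305),(200,317))]
    for a,b in((0,3),(1,2)):
        d=C[a]-C[b];print('tongue side',z,np.degrees(np.arctan2(d[1],d[0])))
    rep('tongue end mid',(C[2]+C[3])/2)
rep('tip top',f('top',*top(215,302),56));rep('tip scene',f('scene',*sc(517,255),56))
rep('pin base scene',f('scene',*sc(523,327),12))
rep('tube flange top',f('top',*top(212,210),30));rep('tube flange scene',f('scene',*sc(576,242),31))
rep('post flange scene',f('scene',*sc(640,160),31))
rep('mouth scene',f('scene',*sc(562,135),105)); 
rep('punch top top',f('top',*top(147,209),187))
# saturation-free bright spot of tip in top picture
E
```

```text
discz 29.25510739306617 tongue z [np.float64(7.3), np.float64(4.7), np.float64(36.1), np.float64(44.0)]
tongue side 8 9.89440026415734
tongue side 8 10.840757804275356
tongue end mid [366.4  76.6] r 148.2 ang 9.75
tongue side 14 9.89440026415738
tongue side 14 10.840757804275293
tongue end mid [366.9  75.5] r 147.9 ang 10.21
tip top [375.4  73.7] r 139.9 ang 11.54
tip scene [378.4  79.2] r 136.0 ang 9.54
pin base scene [369.6  74.2] r 145.5 ang 10.9
tube flange top [429.   81.4] r 85.9 ang 13.66
tube flange scene [427.6  82. ] r 87.1 ang 13.05
post flange scene [511.6 102.2] r 1.0 ang -27.04
mouth scene [430.2  84. ] r 84.2 ang 12.15
punch top top [432.3  84.8] r 82.0 ang 11.92
```

Call:
drive_tool(commands=[{"tx": 0, "ty": 0, "tz": 0, "wx": 0, "wy": 0, "wz": 1.5, "claw": 0.3}, {"tx": 0, "ty": 0, "tz": 0, "wx": 0, "wy": 0, "wz": 1, "claw": 0.3}, {"tx": 0, "ty": 0, "tz": 0, "wx": 0, "wy": 0, "wz": 0, "claw": 0.3}, {"tx": 0, "ty": 0, "tz": 0, "wx": 0, "wy": 0, "wz": 0, "claw": 0.3}])

```text
t: 15.5
tool_pos: [512.2, 100.7, 179.2]
eef_rot: [3.141, 0.001, 0.16]
ft_force: [-3.3, -3.5, 6.0]
width: 39.0
grip_force: 40.0
```

```bash
python3 - <<'E'
from h import *
print(r.get_obs()['eef_rot'])
a,d=grab('scene','s6');b,dt=grab('top','t6')
# average several frames for less noise
bs=np.mean([b]+[r.camera('top')[0] for _ in range(3)],0).astype(np.uint8);as_=np.mean([a]+[r.camera('scene')[0] for _ in range(3)],0).astype(np.uint8)
c=cv2.resize(bs[250:300,180:230],None,fx=8,fy=8,interpolation=cv2.INTER_CUBIC)
e=cv2.resize(as_[205:255,155:205],None,fx=8,fy=8,interpolation=cv2.INTER_CUBIC)
cv2.imwrite('pics/c6.png',np.hstack([c,e]))
E
```

```text
[3.14146591e+00 6.85693652e-04 1.59523424e-01]
```

View pics/c6.png

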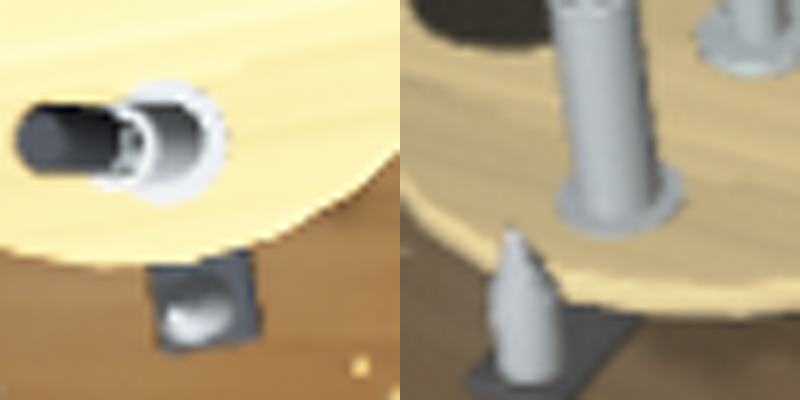

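```bash
python3 - <<'E'
from h import *
A=np.array([512.5,101.7])
def top(x,y):return 180+(x+.5)/8-.5,250+(y+.5)/8-.5
def sc(x,y):return 155+(x-400+.5)/8-.5,205+(y+.5)/8-.5
def rep(nm,p):d=A-p;print(nm,p.round(1),'r',np.hypot(*d).round(1),'ang',np.degrees(np.arctan2(d[1],d[0])).round(2))
f=lambda n,q,z:onz(n,*(top if n=='top' else sc)(*q),z)[:2]
C=[f('top',q,6) for q in((150,268),(248,250),(262,335),(165,353))]
for a,b in((0,3),(1,2)):
    d=C[a]-C[b];print('side',np.degrees(np.arctan2(d[1],d[0])))
rep('tongue end',(C[2]+C[3])/2);rep('tongue in',(C[0]+C[1])/2)
for z in(50,56):rep('tip top',f('top',(193,312),z))
rep('tip scene',f('scene',(512,232),56));rep('pin base',f('scene',(530,367),6))
rep('flange top',f('top',(167,143),31));rep('flange scene',f('scene',(619,193),31))
rep('punch top',f('top',(45,140),185))
# predicted pin axis pixel check: where would radial lines at angle a put the tip / base
from math import *
def proj(n,p):
    m=r.camera_model(n);q=Rotation.from_euler('xyz',m['rotation']).inv().apply(np.array(p)-m['eye']);x,y=q[0]/-q[2],-q[1]/-q[2];s=1+m['k1']*(x*x+y*y);u,v=m['cx']+m['fx']*x*s,m['cy']+m['fy']*y*s
    return ((u+.5-180)*8-.5,(v+.5-250)*8-.5) if n=='top' else ((u+.5-155)*8-.5+400,(v+.5-205)*8-.5)
for a in(8,10,12):
    t=radians(a);pp=lambda R,z:(A[0]-R*cos(t),A[1]-R*sin(t),z)
    print(a,*[np.round(proj(n,pp(R,z)),0) for n in('top','scene') for R,z in((136,56),(136,6),(85,31))])
E
```

```text
side 11.068213643522856
side 10.258537552765555
tongue end [365.8  76. ] r 148.9 ang 9.93
tongue in [391.9  80.9] r 122.3 ang 9.77
tip top [378.7  74.2] r 136.6 ang 11.63
tip top [379.1  73. ] r 136.5 ang 12.13
tip scene [377.5  79.3] r 136.8 ang 9.42
pin base [377.5  80.9] r 136.6 ang 8.76
flange top [428.2  86.6] r 85.6 ang 10.18
flange scene [429.8  89. ] r 83.7 ang 8.74
punch top [431.8  87.7] r 81.9 ang 9.84
8 [160. 316.] [192. 305.] [156. 143.] [503. 227.] [526. 364.] [613. 195.]
10 [176. 314.] [207. 303.] [166. 141.] [518. 231.] [540. 368.] [622. 197.]
12 [192. 311.] [222. 300.] [175. 139.] [533. 235.] [555. 372.] [631. 199.]
```

The tube and pointer agree to within about 0.5° in both views: 10.2° against 9.9° from the top, and 8.7° against 9.1° in the scene view. The knob is still gripped at 40 N, so I'm handing in.

```bash
python3 - <<'E'
from h import *
o=r.get_obs();print(o['t'],o['grip_force'],o['ft_force'].round(1));print(r.hand_in())
E
```

```text
15.9 40.00054016942158 [-3.5 -5.   6.4]
the job is handed in; nothing more can be done
None
```

The long punch is fully seated in the tube, the tube is in line with the pointer to within about 0.5°, and the gripper is holding the knob still; I handed the job in at 15.9 s (the result wasn't reported), the short punch was left alone, and three loose decoys (two yellow, one purple) toppled while I worked although wrist forces showed no contact.

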